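# Switch the vial sorter to its empty lane and feed the waiting vials

## Task

The left lane of the vial sorter (yellow end stop) is full. Press down the raised right end of its seesaw gate until the gate rests tipped to the right, then push the red feed tab fully to the left so that the three waiting vials roll into the right lane (blue end stop), and once they have all come to rest there push the tab fully back to the right to shut the hopper. Work with the fingertips only: do not touch or lift any vial, and leave the vials in the left lane and the other things on the desk where they are.

Things in the scene. Friction and masses are not known exactly. Their poses are not given: they have to be found in the camera images.
- sorter: Fixed bench-top gravity vial sorter, 112 mm deep (x), 415 mm long (y), 220 mm tall. Origin: centre of its underside on the desk; x points away from the robot, y to the left as the robot sees it, z up; turned 0.4 to 0.7 rad. All heights told here are above the desk. Hopper in the middle, under it the seesaw gate (pivot along x, 80 mm high), beyond each gate end a sloping lane.
- hopper_top (a point): Centre of the mouth of the upright hopper, at sorter x 0, y 0, 207 mm high. With its flared mouth and back panel the hopper fills sorter x -32 to 37 mm and y -25 to 25 mm up to 220 mm; clear window in front. It holds the three waiting vials one on another.
- right_lane (a point): Middle of the floor of the empty right lane (blue end stop). Each lane is fixed and runs from 110 to 205 mm right or left of the sorter's centre (sorter y), its floor falling from 57 to 36 mm high, 56 mm wide inside, with a 32 mm high end stop: blue on the right, yellow on the left.
- right_pad (a point): Ribbed black pad on the right end of the seesaw gate, the place to press: 94 mm from the pivot (sorter x 0, y -85 mm at the start, -94 mm when tipped right). The gate is an open aluminium trough 216 mm long, 56 mm wide between its 8 mm side lips. The pad is about 123 mm high while the gate is tipped left (start) and 68 mm when it is tipped right.
- gate (a joint): Tilt of the seesaw gate, rad: -0.30 tipped left (right end raised, start), 0 level, +0.30 tipped right. The end values are its stops. It is top-heavy: past the level it falls over to the other stop by itself and stays there; pressing its end takes less than 1 N until it meets the stop.
- feed_tab (a point): Centre of the top edge of the red thumb tab of the feed slide, an upright plate 30 mm deep (sorter x), 8 mm thick (sorter y), 42 mm tall, its top 159 mm high; it stands 70 mm in front of the sorter's centre (sorter x -70 mm), clear of the hopper, with free space on both sides. Shut, it is at sorter y -10 mm.
- feed (a joint): Travel of the feed slide to the left (sorter +y), m: 0 shut (stop), 0.036 fully open (stop). It stays where it is left; pushing takes about 1 to 2 N. The shutter beneath the hopper lets the vials drop on to the gate only when it is nearly fully open; they then run out one after another within about 1 s.
- vial_1: Amber glass vial with a white cap, 22 mm diameter, 50 mm long, lying along the sorter's x axis; waits in the hopper, number 1 from the bottom. Origin: its centre; x along its axis.
- vial_2: Amber glass vial with a white cap, 22 mm diameter, 50 mm long, lying along the sorter's x axis; waits in the hopper, number 2 from the bottom. Origin: its centre; x along its axis.
- vial_3: Amber glass vial with a white cap, 22 mm diameter, 50 mm long, lying along the sorter's x axis; waits in the hopper, number 3 from the bottom. Origin: its centre; x along its axis.
- done_1: The same kind of vial, already lying in the full left lane; to be left alone. Origin: its centre.
- done_2: The same kind of vial, already lying in the full left lane; to be left alone. Origin: its centre.
- done_3: The same kind of vial, already lying in the full left lane; to be left alone. Origin: its centre.
- iodine: Brown dropper bottle with a red dropper cap, 34 mm diameter, 102 mm tall, a bystander behind the sorter. Origin: centre of its underside.
- eosin: Brown dropper bottle with a black dropper cap, 34 mm diameter, 102 mm tall, a bystander behind the sorter. Origin: centre of its underside.
- forceps: Steel forceps, 127 mm long, 9 mm high, a bystander lying near the front edge of the desk. Origin: centre of its underside.
- coverslips: Small blue and white box, 38x63x22 mm, a bystander on the right-hand desk. Origin: centre of its underside.

How it is judged (in metres and radians):
On the way, in this order (a step that is already met when the one before it is completed fails the run):
1. the seesaw gate is rocked over and rests tipped to the right, with the hopper still shut (value of joint gate above 0.27 rad and value of joint feed below 0.006 m), for 0.2 s.
2. the feed tab is pushed fully to the left (value of joint feed above 0.031 m), for 0.1 s.
3. all three vials lie at rest in the right lane while the slide is open (y of vial_1 in the frame of sorter between -0.205 and -0.12 m and x of vial_1 in the frame of sorter between -0.022 and 0.022 m and height (world z) of vial_1 between 0.045 and 0.1 m and y of vial_2 in the frame of sorter between -0.205 and -0.12 m and x of vial_2 in the frame of sorter between -0.022 and 0.022 m and height (world z) of vial_2 between 0.045 and 0.1 m and y of vial_3 in the frame of sorter between -0.205 and -0.12 m and x of vial_3 in the frame of sorter between -0.022 and 0.022 m and height (world z) of vial_3 between 0.045 and 0.1 m and linear speed of each of vial_1, vial_2, vial_3 below 0.03 m/s and value of joint feed above 0.025 m), for 0.2 s.
4. the feed tab is pushed back to the right, shut (value of joint feed below 0.004 m), for 0.2 s.
At the end, for the whole second after the job is handed in: The gate rests tipped right (above 0.27 rad), the feed slide is shut (within 4 mm), the three waiting vials lie still inside the right lane, and the three finished vials are still in the left lane (y of vial_1 in the frame of sorter between -0.205 and -0.12 m and x of vial_1 in the frame of sorter between -0.022 and 0.022 m and height (world z) of vial_1 between 0.045 and 0.1 m and y of vial_2 in the frame of sorter between -0.205 and -0.12 m and x of vial_2 in the frame of sorter between -0.022 and 0.022 m and height (world z) of vial_2 between 0.045 and 0.1 m and y of vial_3 in the frame of sorter between -0.205 and -0.12 m and x of vial_3 in the frame of sorter between -0.022 and 0.022 m and height (world z) of vial_3 between 0.045 and 0.1 m and linear speed of each of vial_1, vial_2, vial_3 below 0.03 m/s and value of joint gate above 0.27 rad and value of joint feed below 0.004 m and y of done_1 in the frame of sorter between 0.12 and 0.205 m and x of done_1 in the frame of sorter between -0.022 and 0.022 m and height (world z) of done_1 between 0.045 and 0.1 m and y of done_2 in the frame of sorter between 0.12 and 0.205 m and x of done_2 in the frame of sorter between -0.022 and 0.022 m and height (world z) of done_2 between 0.045 and 0.1 m and y of done_3 in the frame of sorter between 0.12 and 0.205 m and x of done_3 in the frame of sorter between -0.022 and 0.022 m and height (world z) of done_3 between 0.045 and 0.1 m); the robot touches nothing.
It fails at once if a vial is touched with the fingers (contact force between the fingers and vial_1 above 0.5 N or contact force between the fingers and vial_2 above 0.5 N or contact force between the fingers and vial_3 above 0.5 N or contact force between the fingers and done_1 above 0.5 N or contact force between the fingers and done_2 above 0.5 N or contact force between the fingers and done_3 above 0.5 N).
It fails at once if a vial is lifted (height (world z) of any of vial_1, vial_2, vial_3 above 0.21 m or height (world z) of any of done_1, done_2, done_3 above 0.11 m).
It fails at once if a vial in the left lane is shifted by more than 20 mm (distance of any of done_1, done_2, done_3 from where it was at the start of the episode above 0.02 m).
It fails at once if another thing on the desk is moved by more than 20 mm (distance of any of iodine, eosin, forceps, coverslips from where it was at the start of the episode above 0.02 m).
It also fails if it takes over 51 s, if anything falls off the work surface, if the arm or the gripper's body presses on something with over 40 N, if the wrist force passes 120 N, or if a joint passes its speed limit or range.

## Robot

A 6-joint arm with a two-finger parallel gripper is mounted at the origin on a cart in front of the work surface, level with it; the furniture and walls round the work are solid. World frame = base frame: x ahead of the robot, y to its left, z up, the work surface at z = 0. Lengths are in mm, angles in rad, forces in N, time in s.
With the tool pointing down it reaches from about 350 to 850 mm from the base axis. Payload 8.1 kg.
Tool frame: the origin (TCP) lies at the very end of the fingers, on their centre line; the grasp point (between the pads) lies 19 mm behind it (arm.grasp_offset is the distance from the TCP to the grasp point, in mm); z points along the fingers, y is the line along which they close (so a half turn about z gives the same grasp; the last joint's range is limited). The gripper opens to 93 mm and grips with 3 to 60 N. Pads are 15 mm wide; open, the fingers measure 128 mm over their backs; the gripper's body (75 mm by 188 mm) begins 65 mm behind the grasp point.
Start: joints at [1.034, 0.13, 1.488, -0, 1.523, -0.085], TCP at [261.932, 539.812, 218.635] pointing down, gripper open.
Joint ranges: [-2.96, 2.96], [-0.89, 2.26], [0.02, 2.5], [-1.34, 4.48], [0, 2.73], [-2.66, 2.66]. Speed limits (rad/s): [2.39, 2.39, 2.79, 3.14, 3.14, 3.14].

## Interface

Orientations are given as a unit quaternion [w, x, y, z].
In Python, from station import arm gives the robot as it stands.
- The arm moves only by the tool send_rows, never from a script. Its arguments are lists of equal length, an entry for each row: "travel": the shift along the tool's x, y, z in m, a list of three; "delta_rot": the turn, a rotation vector about the tool's x, y, z in degrees, a list of three; "grip": the closure in counts, from 0 (fully open) to 255 (shut). In form: {"travel": [[x, y, z], ...], "delta_rot": [[ax, ay, az], ...], "grip": [grip, ...]}. A call has 1 to 8 rows; each row shifts and turns the commanded pose from where the row before left it, along the tool's axes as they then stand; what a row does not reach is not made up. A row lasts 1/10 s, in which the tool goes at most 50 mm and 8.59 degrees, less where a joint would pass 70% of its speed; a pose out of reach is approached as far as the arm can. A call with a gripper value outside its range is refused whole. The fingers move at their own pace and stop on an object; the grip force is fixed at half the most. Time passes only in rows, so rows that do not move let the fingers close. It gives the time, the measured TCP pose, the force, the opening and the grip force at its end, in the units of the state.
- arm.get_state(): the state, without advancing time (a new reading comes with each control period).
- arm.grab_frame(name): name is "scene" or "side" or "wrist"; returns the picture (384x512x3 uint8, red, green, blue); there is no depth.
- arm.camera_model(name): a dict with "fx", "fy", "cx", "cy" (pixels), "xyz" and "orientation" of the camera in the world; the wrist camera has in their place "hand_eye" (4x4, takes a point from camera to tool coordinates, whose origin is the TCP and whose axes are the flange's). Camera axes: x right, y up, looking along -z (the intrinsics and any distortion apply to the point x, -y, -z); pixel columns grow to the right and rows downward; lengths in mm; the calibration is good to about 2 mm. A picture is of the moment at which its call begins: read the wrist's pose just before it. camera_model takes no time and is no camera call.
- arm.job_done(): hands the job in; it is judged then, once.
The state is a dict: "t": time; "qpos": joint angles; "dq": joint speeds; "joint_efforts": joint torques, N m; "eef_pos": TCP position; "ee_rot": TCP orientation; "ft_force": force on the tool from outside, world axes, zero at the start; "torque": the same for the moment, N m; "finger_gap": finger opening in mm; "finger_force": force on a finger pad.
Only numpy, scipy, OpenCV 4.12 (cv2) and the standard library are available. Lean on these libraries where they do the work, as an engineer would, in place of code of your own. Each camera call takes 0.05 s, during which the arm holds its last target. There are 200 camera calls.

## Working session

There is one attempt and no reset: what is moved stays moved. The work goes in short steps, Python scripts to look and compute and a tool call to move; the robot and the scene stay as the last step left them, time stands still between calls to the robot, and variables do not carry over. Pictures are saved under pics/ and viewed, at most 10 in all, crops included, and the job is handed in when it is done.

Besides the shell and the picture viewer there is one more tool, called after "Emit:" as a command line: name --argument value ..., lists and objects as JSON in quotes. send_rows: Moves the arm, as the interface text tells. Its arguments: {"type":"object","properties":{"travel":{"type":"array","items":{"type":"array","items":{"type":"number"}}},"delta_rot":{"type":"array","items":{"type":"array","items":{"type":"number"}}},"grip":{"type":"array","items":{"type":"number"}}},"required":["travel","delta_rot","grip"]}

```bash
mkdir -p pics; python3 - <<'E'
from station import arm
import cv2
for n in ("scene","side"):
    cv2.imwrite(f"pics/{n}0.png",cv2.cvtColor(arm.grab_frame(n),cv2.COLOR_RGB2BGR))
    print(n,arm.camera_model(n))
s=arm.get_state();print(s)
E
```

```text
scene {'fx': 490.5318369105353, 'fy': 490.5318369105353, 'cx': 249.1846929469936, 'cy': 190.5224973217607, 'xyz': array([-549.28857616,  948.33088579, 1085.33563533]), 'orientation': array([-0.36430549, -0.20003031,  0.4113715 ,  0.81119842])}
side {'fx': 400.53348379751, 'fy': 400.53348379751, 'cx': 261.674888224048, 'cy': 197.91835126900767, 'xyz': array([ 242.73586829, -871.64909175,  978.82577484]), 'orientation': array([ 0.89980024,  0.42322232, -0.05293374, -0.09187174])}
{'t': 0.1, 'qpos': array([ 1.03361853e+00,  1.31111671e-01,  1.48915265e+00, -1.56033201e-05,
        1.52295166e+00, -8.54400650e-02]), 'dq': array([-0.0013687 , -0.00187463, -0.00148025, -0.0014425 ,  0.00030077,
        0.00110228]), 'joint_efforts': array([ 1.24308666e-03, -5.61337423e+01, -4.93097448e+01,  7.69651425e-02,
        2.89747620e-02, -1.33922922e-04]), 'eef_pos': array([261.67239187, 539.38715045, 217.68650405]), 'ee_rot': array([-2.41199225e-04,  2.23952801e-01,  9.74599653e-01, -7.75038292e-04]), 'ft_force': array([-0.78444921,  0.01695925, -0.59081898]), 'torque': array([ 0.03371369, -0.02578555, -0.03419481]), 'finger_force': 0.0, 'finger_gap': 92.53491824903791}
```

View pics/scene0.png

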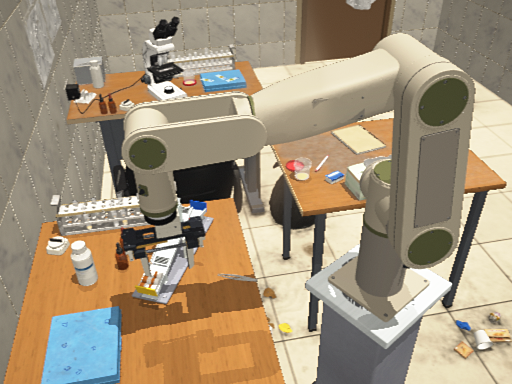

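View pics/side0.png

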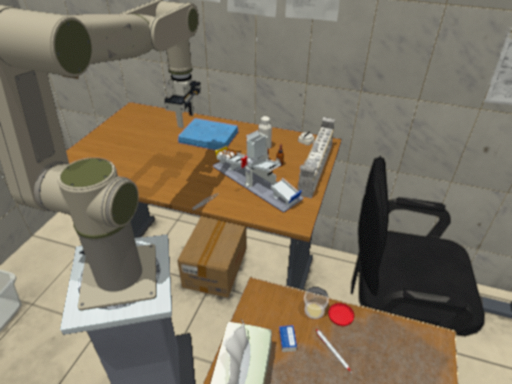

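The side view shows the sorter clear of the arm: yellow stop near (222,155), red tab (244,160), blue stop (287,190). In the scene view the gripper hides its middle. I'll enlarge both.

```bash
python3 - <<'E'
import cv2,numpy as np
a=cv2.imread('pics/side0.png')[120:220,200:320]; b=cv2.imread('pics/scene0.png')[190:310,110:230]
a=cv2.resize(a,None,fx=6,fy=6,interpolation=cv2.INTER_CUBIC);cv2.imwrite('pics/c1.png',a)
for n,f in(('side','pics/side0.png'),('scene','pics/scene0.png')):
    h=cv2.cvtColor(cv2.imread(f),cv2.COLOR_BGR2HSV)
    for c,lo,hi in(('red',(0,150,90),(6,255,255)),('red2',(174,150,90),(180,255,255)),('yel',(20,140,100),(35,255,255)),('blue',(100,140,60),(125,255,255))):
        m=cv2.inRange(h,lo,hi);k,l,s,ce=cv2.connectedComponentsWithStats(m)
        print(n,c,[(s[i].tolist(),ce[i].round(1).tolist()) for i in range(1,k) if s[i,4]>8])
E
```

```text
side red [([241, 157, 6, 10, 35], [243.5, 161.1]), ([328, 303, 26, 24, 82], [341.1, 314.2])]
side red2 [([329, 304, 24, 21, 397], [340.7, 314.1])]
side yel [([215, 147, 13, 9, 40], [220.1, 150.2])]
side blue [([221, 125, 9, 6, 23], [225.4, 127.1]), ([180, 127, 57, 21, 363], [207.9, 140.2]), ([290, 191, 11, 11, 30], [295.4, 195.9]), ([280, 327, 10, 20, 123], [284.0, 336.7])]
scene red [([185, 84, 8, 2, 13], [188.4, 84.5]), ([286, 160, 9, 12, 70], [290.1, 165.6])]
scene red2 []
scene yel [([135, 285, 22, 11, 134], [145.4, 290.2]), ([279, 323, 13, 10, 85], [284.7, 327.6])]
scene blue [([205, 88, 25, 4, 29], [216.9, 89.1]), ([329, 173, 14, 7, 41], [336.1, 176.1]), ([189, 200, 17, 10, 117], [197.4, 204.3]), ([457, 321, 13, 9, 71], [462.9, 325.0]), ([88, 379, 8, 5, 15], [92.0, 380.9]), ([106, 380, 13, 4, 21], [112.4, 381.9])]
```

View pics/c1.png

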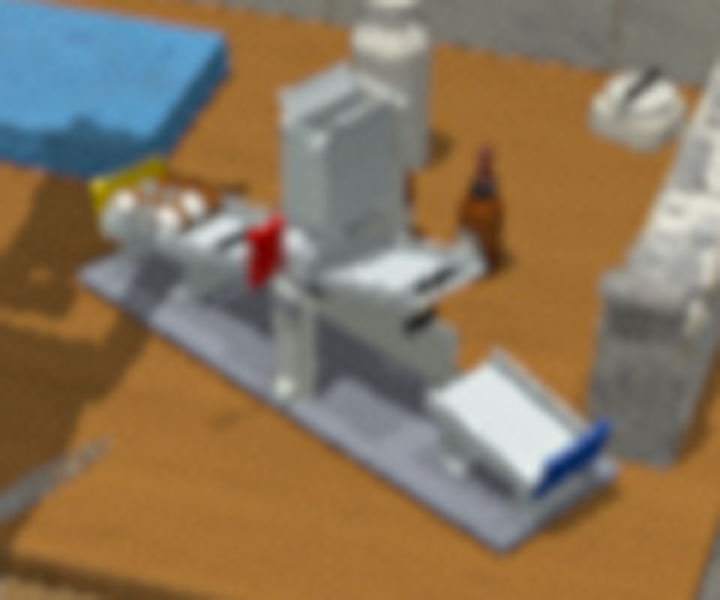

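The side crop shows the raised right end of the gate with its black pad (crop 437,277), the tab (crop 265,250), and the base plate corners: left front (78,272), right front (505,550), right back (617,465).

```bash
cat > h.py <<'E'
import numpy as np
from station import arm
from scipy.spatial.transform import Rotation as R
def ray(n,u,v,st=None):
    c=arm.camera_model(n); d=np.array([(u-c['cx'])/c['fx'],-(v-c['cy'])/c['fy'],-1])
    if n=='wrist':
        H=np.array(c['hand_eye']); q=R.from_quat(np.roll(st['ee_rot'],-1)).as_matrix()
        o=q@H[:3,3]+st['eef_pos']; d=q@H[:3,:3]@d
    else:
        o=c['xyz']; d=R.from_quat(np.roll(c['orientation'],-1)).as_matrix()@d
    return o,d/np.linalg.norm(d)
def onz(n,u,v,z,st=None):
    o,d=ray(n,u,v,st); return o+d*(z-o[2])/d[2]
def tri(r1,r2):
    A=np.c_[r1[1],-r2[1]]; t=np.linalg.lstsq(A,r2[0]-r1[0],rcond=None)[0]
    p,q=r1[0]+r1[1]*t[0],r2[0]+r2[1]*t[1]; return (p+q)/2,np.linalg.norm(p-q)
E
python3 - <<'E'
from h import *
np.set_printoptions(precision=1,suppress=True)
c=[onz('side',200+(a+.5)/6-.5,120+(b+.5)/6-.5,5) for a,b in((78,272),(505,550),(617,465))]
print(c,np.linalg.norm(c[0]-c[1]),np.linalg.norm(c[1]-c[2]))
d=c[0]-c[1];print('yaw',np.arctan2(-d[0],d[1]),'centre',(c[0]+c[2])/2)
d=c[2]-c[1];print('yaw2',np.arctan2(d[1],d[0]))
B=tri(ray('side',295.4,195.9),ray('scene',197.4,204.3));Y=tri(ray('side',220.1,150.2),ray('scene',145.4,290.2));print(B,Y)
d=Y[0]-B[0];print(np.linalg.norm(d),np.arctan2(-d[0],d[1]),(B[0]+Y[0])/2)
print('tab c z138',onz('side',243.5,161.1,138))
print('pad z123',onz('side',200+437/6,120+277/6,123))
print(arm.camera_model('wrist'))
E
```

```text
[array([349.7, 533.2,   5. ]), array([571.2, 188.6,   5. ]), array([662.4, 254.6,   5. ])] 409.62608976909166 112.63413663083954
yaw 0.5711541363361013 centre [506.1 393.9   5. ]
yaw2 0.6263178893611031
(array([618.3, 209.9,  53.8]), np.float64(0.5878742413900829)) (array([387.6, 558.6,  57.9]), np.float64(0.15448269359784525))
418.1240645745262 0.5847250298457032 [503.  384.3  55.9]
tab c z138 [450.3 344.7 138. ]
pad z123 [555.3 313.5 123. ]
{'fx': 284.3579224974147, 'fy': 284.3579224974147, 'cx': 257.744545588071, 'cy': 190.802531522512, 'hand_eye': array([[   0. ,    1. ,    0.3,   79.3],
       [   1. ,    0. ,   -0. ,    1.7],
       [  -0. ,    0.3,   -1. , -166.1],
       [   0. ,    0. ,    0. ,    1. ]])}
```

Plate and stops agree: the yaw is about 0.58 and the centre is about (505,388). I'll raise the arm, square it to the sorter, close the fingers and go above the right pad for a wrist look.

Emit:
send_rows --travel '[[0, 0, -0.025], [0, 0, -0.025], [0, 0, -0.025], [0, 0, -0.025]]' --delta_rot '[[0, 0, 7.7], [0, 0, 7.7], [0, 0, 7.7], [0, 0, 7.7]]' --grip '[255, 255, 255, 255]'

```text
t: 0.5
eef_pos: [261.7, 539.5, 319.0]
ee_rot: [-0.0, 0.477, 0.879, -0.001]
ft_force: [0.9, 0.1, -0.8]
finger_gap: 65.5
finger_force: 0.0
```

Emit:
send_rows --travel '[[-0.043, 0.015, 0], [-0.043, 0.015, 0], [-0.043, 0.015, 0], [-0.043, 0.015, 0], [-0.043, 0.015, 0], [-0.043, 0.015, 0], [-0.043, 0.015, 0], [-0.043, 0.015, 0]]' --delta_rot '[[0, 0, 0], [0, 0, 0], [0, 0, 0], [0, 0, 0], [0, 0, 0], [0, 0, 0], [0, 0, 0], [0, 0, 0]]' --grip '[255, 255, 255, 255, 255, 255, 255, 255]'

```text
t: 1.3
eef_pos: [552.2, 316.8, 318.1]
ee_rot: [-0.0, 0.475, 0.88, -0.0]
ft_force: [-0.1, -0.1, -0.2]
finger_gap: 2.3
finger_force: 0.0
```

Emit:
send_rows --travel '[[0, 0, 0], [0, 0, 0]]' --delta_rot '[[0, 0, 0], [0, 0, 0]]' --grip '[255, 255]'

```text
t: 1.5
eef_pos: [551.6, 317.3, 317.6]
ee_rot: [-0.001, 0.476, 0.88, -0.001]
ft_force: [-0.1, 0.2, -1.0]
finger_gap: 0.2
finger_force: 0.0
```

```bash
python3 - <<'E'
from h import *
import cv2,json
s=arm.get_state(); im=cv2.cvtColor(arm.grab_frame('wrist'),cv2.COLOR_RGB2BGR)
print(s['t'],s['eef_pos'],s['ee_rot'],s['qpos'],s['finger_gap'],s['ft_force'])
json.dump({k:list(s[k]) for k in('eef_pos','ee_rot')},open('s1.json','w'))
cv2.imwrite('pics/w1.png',im)
E
```

```text
1.5 [551.57975606 317.26888197 317.60952204] [-6.55749573e-04  4.75766740e-01  8.79571036e-01 -6.09616575e-04] [ 4.41235490e-01  2.13839214e-01  1.21687283e+00  3.38269225e-04
  1.71263970e+00 -1.37841784e-01] 0.15121899644584413 [-0.07746606  0.1829047  -0.99793724]
```

View pics/w1.png

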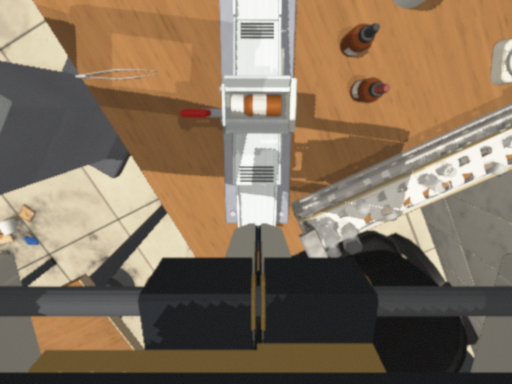

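The wrist view looks straight down on the sorter, whose long axis is nearly vertical in the picture: right pad ribs about (257,174), left pad (257,29), tab (196,113), hopper with vials (260,104).

```bash
python3 - <<'E'
from h import *
import cv2,json
np.set_printoptions(precision=1,suppress=True)
im=cv2.imread('pics/w1.png'); s={k:np.array(v) for k,v in json.load(open('s1.json')).items()}
g=cv2.cvtColor(im,cv2.COLOR_BGR2GRAY); hs=cv2.cvtColor(im,cv2.COLOR_BGR2HSV)
def cen(m,x0,y0,x1,y1):
    q=np.zeros_like(m);q[y0:y1,x0:x1]=m[y0:y1,x0:x1]; v,u=np.nonzero(q); print(u.min(),u.max(),v.min(),v.max(),len(u)); return (u.min()+u.max())/2,(v.min()+v.max())/2
d=cv2.inRange(g,0,120)
r=cv2.inRange(hs,(0,150,60),(8,255,255))|cv2.inRange(hs,(172,150,60),(180,255,255))
pr=cen(d,235,162,278,188); pl=cen(d,236,18,280,42); tb=cen(r,170,100,215,125)
PR=onz('wrist',*pr,123,s);PL=onz('wrist',*pl,68,s);T=onz('wrist',*tb,159,s)
print(pr,pl,tb);print(PR,PL,T)
e=PL-PR;yaw=np.arctan2(-e[0],e[1]);print('len(179)',np.hypot(*e[:2]),yaw)
ex=np.array([np.cos(yaw),np.sin(yaw)]);ey=np.array([-ex[1],ex[0]])
c=PR[:2]+85*ey;print('c',c,PL[:2]-94*ey,T[:2]+70*ex+10*ey)
q=R.from_quat(np.roll(s['ee_rot'],-1)).as_matrix();print('toolx yaw-90',np.arctan2(q[1,0],q[0,0])-np.pi/2)
E
```

```text
252 272 166 181 195
242 272 23 37 110
180 209 109 117 247
(np.float64(262.0), np.float64(173.5)) (np.float64(257.0), np.float64(30.0)) (np.float64(194.5), np.float64(113.0))
[559.4 318.4 123. ] [455.7 464.9  68. ] [454.5 341.3 159. ]
len(179) 179.4251409338114 0.6156678765359125
c [510.3 387.8] [510.  388.1] [505.9 389.9]
toolx yaw-90 0.5791243133382955
```

Both pads (179 mm apart as told) and the tab agree on centre (507,387) and yaw 0.58. Now I'll lean the tool away from the hopper and press the pad.

Emit:
send_rows --travel '[[-0.007, 0.001, 0], [0, 0, 0], [0, 0, 0]]' --delta_rot '[[0, 6, 0], [0, 6, 0], [0, 6, 0]]' --grip '[255, 255, 255]'

```text
t: 1.85
eef_pos: [554.6, 314.9, 319.9]
ee_rot: [-0.139, 0.467, 0.87, 0.076]
ft_force: [0.8, 1.4, -0.1]
finger_gap: 0.5
finger_force: 0.0
```

Emit:
send_rows --travel '[[-0.01, 0, 0.031], [-0.01, 0, 0.031], [-0.01, 0, 0.031], [-0.01, 0, 0.031], [-0.01, 0, 0.031], [0, 0, 0]]' --delta_rot '[[0, 0, 0], [0, 0, 0], [0, 0, 0], [0, 0, 0], [0, 0, 0], [0, 0, 0]]' --grip '[255, 255, 255, 255, 255, 255]'

```text
t: 2.45
eef_pos: [551.0, 313.7, 150.2]
ee_rot: [-0.141, 0.468, 0.869, 0.071]
ft_force: [-1.2, -1.8, -1.3]
finger_gap: 0.4
finger_force: 0.0
```

```bash
cat >> h.py <<'E'
C=np.array([507,387.]);YAW=.58
def sp():
    s=arm.get_state(); d=s['eef_pos'][:2]-C; c,n=np.cos(YAW),np.sin(YAW)
    return s['t'],np.round([c*d[0]+n*d[1],-n*d[0]+c*d[1],s['eef_pos'][2]],1),np.round(s['ft_force'],1),s['finger_gap'],s['qpos'].round(2)
E
python3 -c "
from h import *;print(sp())"
```

```text
(2.45, array([ -3.4, -85.5, 150.2]), array([-1.2, -1.8, -1.3]), 0.3738491872428397, array([ 0.26,  0.33,  1.42,  0.3 ,  1.51, -0.36]))
```

Emit:
send_rows --travel '[[-0.005, 0.003, -0.002], [-0.003, 0, 0.01], [-0.003, 0, 0.01], [-0.003, 0, 0.01], [-0.003, 0, 0.01], [-0.003, 0, 0.01], [-0.003, 0, 0.01], [-0.003, 0, 0.01]]' --delta_rot '[[0, 0, 0], [0, 0, 0], [0, 0, 0], [0, 0, 0], [0, 0, 0], [0, 0, 0], [0, 0, 0], [0, 0, 0]]' --grip '[255, 255, 255, 255, 255, 255, 255, 255]'

```text
t: 3.25
eef_pos: [560.0, 311.7, 81.9]
ee_rot: [-0.138, 0.469, 0.869, 0.074]
ft_force: [0.4, -0.4, 0.3]
finger_gap: 0.4
finger_force: 0.0
```

Emit:
send_rows --travel '[[0, 0, 0], [0, 0, 0], [0, 0, 0]]' --delta_rot '[[0, 0, 0], [0, 0, 0], [0, 0, 0]]' --grip '[255, 255, 255]'

```text
t: 3.55
eef_pos: [560.6, 311.9, 83.7]
ee_rot: [-0.137, 0.469, 0.869, 0.075]
ft_force: [-0.0, 0.3, 1.6]
finger_gap: 0.7
finger_force: 0.0
```

```bash
python3 -c "
from h import *;print(sp())
import cv2
a=cv2.cvtColor(arm.grab_frame('side'),cv2.COLOR_RGB2BGR)[120:220,200:320]
b=cv2.cvtColor(arm.grab_frame('scene'),cv2.COLOR_RGB2BGR)[190:310,110:230]
cv2.imwrite('pics/p2.png',cv2.resize(a,None,fx=5,fy=5,interpolation=cv2.INTER_CUBIC))"
```

```text
(3.55, array([  3.7, -92.2,  83.7]), array([-0. ,  0.3,  1.6]), 0.6751323058130816, array([ 0.25,  0.4 ,  1.45,  0.3 ,  1.4 , -0.4 ]))
```

View pics/p2.png

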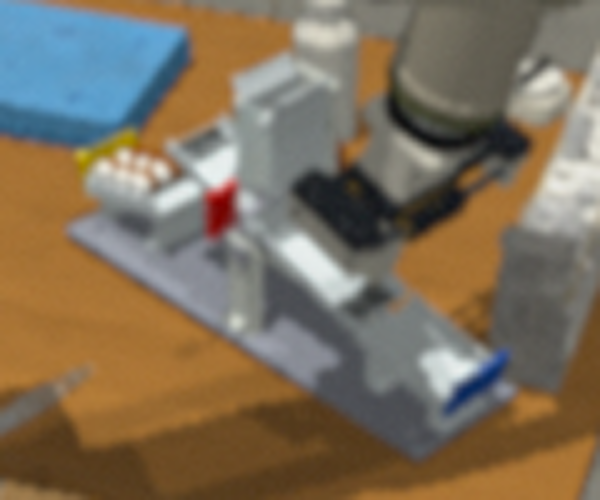

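The side view shows the gate tipped right (its left end is now raised by the hopper), with the tab still shut. I'll back off upward, then set the tool upright and turn it to straddle the tab.

Emit:
send_rows --travel '[[0.01, 0, -0.032], [0.01, 0, -0.032], [0.01, 0, -0.032], [0.01, 0, -0.032], [0.01, 0, -0.032], [0, 0, 0], [0, 0, 0], [0, 0, 0]]' --delta_rot '[[0, 0, 0], [0, 0, 0], [0, 0, 0], [0, 0, 0], [0, 0, 0], [0, -6, 0], [0, -6, 0], [0, -6, 0]]' --grip '[255, 255, 255, 255, 255, 255, 255, 255]'

```text
t: 4.45
eef_pos: [562.3, 310.0, 252.8]
ee_rot: [0.003, 0.475, 0.88, 0.0]
ft_force: [-0.1, 0.6, -1.0]
finger_gap: 0.6
finger_force: 0.0
```

Emit:
send_rows --travel '[[0.02, -0.02, 0], [0, -0.03, 0], [0, -0.03, 0], [0, 0, 0], [0, 0, 0], [0, 0, 0]]' --delta_rot '[[0, 0, 0], [0, 0, 0], [0, 0, 0], [0, 0, -8], [0, 0, -8], [0, 0, -8]]' --grip '[118, 118, 118, 118, 118, 118]'

```text
t: 5.05
eef_pos: [483.3, 283.0, 251.6]
ee_rot: [0.001, 0.279, 0.96, 0.001]
ft_force: [-0.2, -0.4, -0.2]
finger_gap: 43.9
finger_force: 0.0
```

Emit:
send_rows --travel '[[0, 0, 0], [0, 0, 0], [0, 0, 0], [0, 0, 0], [0, 0, 0], [0, 0, 0], [0, 0, 0], [0, 0, 0]]' --delta_rot '[[0, 0, -8], [0, 0, -8], [0, 0, -8], [0, 0, -8], [0, 0, -8], [0, 0, -8], [0, 0, -8], [0, 0, -8]]' --grip '[118, 118, 118, 118, 118, 118, 118, 118]'

```text
t: 5.85
eef_pos: [483.5, 283.1, 251.4]
ee_rot: [0.001, -0.273, 0.962, 0.0]
ft_force: [0.1, -1.6, -0.7]
finger_gap: 49.8
finger_force: 0.0
```

```bash
python3 -c "
from h import *;print(sp())
q=R.from_quat(np.roll(arm.get_state()['ee_rot'],-1)).as_matrix();S=R.from_euler('z',YAW).as_matrix();print((S.T@q).round(3))
import cv2
cv2.imwrite('pics/w3.png',cv2.cvtColor(arm.grab_frame('wrist'),cv2.COLOR_RGB2BGR))"
```

```text
(5.85, array([-76.6, -74. , 251.4]), array([ 0.1, -1.6, -0.7]), 49.78890929480269, array([ 0.44,  0.01,  1.55,  0.  ,  1.58, -1.68]))
[[-1.     0.028  0.001]
 [ 0.028  1.    -0.   ]
 [-0.001  0.    -1.   ]]
```

Emit:
send_rows --travel '[[0, 0.032, 0], [0.001, 0.032, 0], [0, 0, 0.035], [0, 0, 0.035], [0, 0, 0.03], [0, 0, 0.013], [0, 0, 0], [0, 0, 0]]' --delta_rot '[[0, 0, -1.6], [0, 0, 0], [0, 0, 0], [0, 0, 0], [0, 0, 0], [0, 0, 0], [0, 0, 0], [0, 0, 0]]' --grip '[118, 118, 118, 118, 118, 118, 118, 118]'

```text
t: 6.7
eef_pos: [449.3, 337.0, 139.3]
ee_rot: [0.001, -0.283, 0.959, 0.0]
ft_force: [-0.1, 0.3, -0.0]
finger_gap: 50.1
finger_force: 0.0
```

```bash
python3 -c "
from h import *;print(sp())
import cv2
cv2.imwrite('pics/w4.png',cv2.cvtColor(arm.grab_frame('wrist'),cv2.COLOR_RGB2BGR))"
```

```text
(6.7, array([-75.7, -10.2, 139.3]), array([-0.1,  0.3, -0. ]), 50.06574756252253, array([ 0.55,  0.08,  1.69, -0.  ,  1.37, -1.59]))
```

View pics/w4.png

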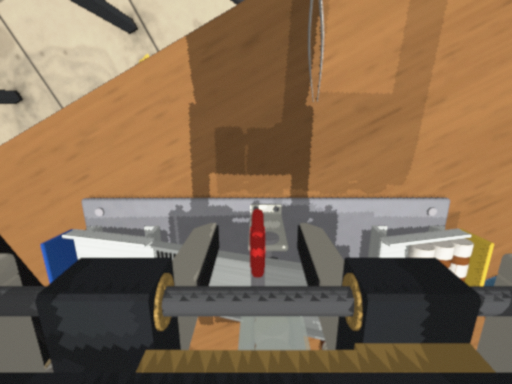

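The tab is centred between the open fingers (about (258,240)). I'll push it left.

Emit:
send_rows --travel '[[0, 0.009, 0], [0, 0.009, 0], [0, 0.007, 0], [0, 0.007, 0], [0, 0.007, 0], [0, 0.007, 0], [0, 0.006, 0], [0, 0.004, 0]]' --delta_rot '[[0, 0, 0], [0, 0, 0], [0, 0, 0], [0, 0, 0], [0, 0, 0], [0, 0, 0], [0, 0, 0], [0, 0, 0]]' --grip '[118, 118, 118, 118, 118, 118, 118, 118]'

```text
t: 7.55
eef_pos: [418.2, 383.3, 137.6]
ee_rot: [0.0, -0.283, 0.959, -0.001]
ft_force: [9.6, -14.6, 0.5]
finger_gap: 50.3
finger_force: 8.7
```

Emit:
send_rows --travel '[[0, 0.001, 0], [0, 0.001, 0]]' --delta_rot '[[0, 0, 0], [0, 0, 0]]' --grip '[118, 118]'

```text
t: 7.75
eef_pos: [418.2, 383.3, 137.5]
ee_rot: [0.0, -0.283, 0.959, -0.002]
ft_force: [7.9, -12.3, 1.9]
finger_gap: 50.4
finger_force: 7.5
```

```bash
python3 -c "
from h import *;print(sp())"
```

```text
(7.75, array([-76.3,  45.5, 137.5]), array([  7.9, -12.3,   1.9]), 50.37932319787643, array([ 0.65,  0.1 ,  1.68, -0.  ,  1.37, -1.49]))
```

At the stop (about 14 N against 1–2 N for sliding). Next I'll wait for the vials and look.

Emit:
send_rows --travel '[[0, -0.001, 0], [0, 0, 0], [0, 0, 0], [0, 0, 0], [0, 0, 0], [0, 0, 0], [0, 0, 0], [0, 0, 0]]' --delta_rot '[[0, 0, 0], [0, 0, 0], [0, 0, 0], [0, 0, 0], [0, 0, 0], [0, 0, 0], [0, 0, 0], [0, 0, 0]]' --grip '[118, 118, 118, 118, 118, 118, 118, 118]'

```text
t: 8.55
eef_pos: [418.3, 383.2, 137.6]
ee_rot: [0.0, -0.283, 0.959, -0.001]
ft_force: [4.4, -7.4, 1.7]
finger_gap: 50.0
finger_force: 4.1
```

Emit:
send_rows --travel '[[0, 0, 0], [0, 0, 0], [0, 0, 0], [0, 0, 0], [0, 0, 0], [0, 0, 0], [0, 0, 0], [0, 0, 0]]' --delta_rot '[[0, 0, 0], [0, 0, 0], [0, 0, 0], [0, 0, 0], [0, 0, 0], [0, 0, 0], [0, 0, 0], [0, 0, 0]]' --grip '[118, 118, 118, 118, 118, 118, 118, 118]'

```text
t: 9.35
eef_pos: [418.3, 383.1, 137.5]
ee_rot: [0.0, -0.283, 0.959, -0.001]
ft_force: [3.6, -6.8, 2.4]
finger_gap: 50.2
finger_force: 4.1
```

Emit:
send_rows --travel '[[0, 0, 0], [0, 0, 0], [0, 0, 0], [0, 0, 0], [0, 0, 0], [0, 0, 0], [0, 0, 0], [0, 0, 0]]' --delta_rot '[[0, 0, 0], [0, 0, 0], [0, 0, 0], [0, 0, 0], [0, 0, 0], [0, 0, 0], [0, 0, 0], [0, 0, 0]]' --grip '[118, 118, 118, 118, 118, 118, 118, 118]'

```text
t: 10.15
eef_pos: [418.3, 383.1, 137.5]
ee_rot: [0.0, -0.283, 0.959, -0.001]
ft_force: [4.7, -6.4, 1.4]
finger_gap: 49.7
finger_force: 4.1
```

```bash
python3 -c "
from h import *;print(sp())
import cv2
a=cv2.cvtColor(arm.grab_frame('side'),cv2.COLOR_RGB2BGR)[120:220,200:320]
cv2.imwrite('pics/p5.png',cv2.resize(a,None,fx=5,fy=5,interpolation=cv2.INTER_CUBIC))"
```

```text
(10.15, array([-76.3,  45.3, 137.5]), array([ 4.7, -6.4,  1.4]), 49.68076522631974, array([ 0.65,  0.1 ,  1.68, -0.  ,  1.37, -1.49]))
```

View pics/p5.png

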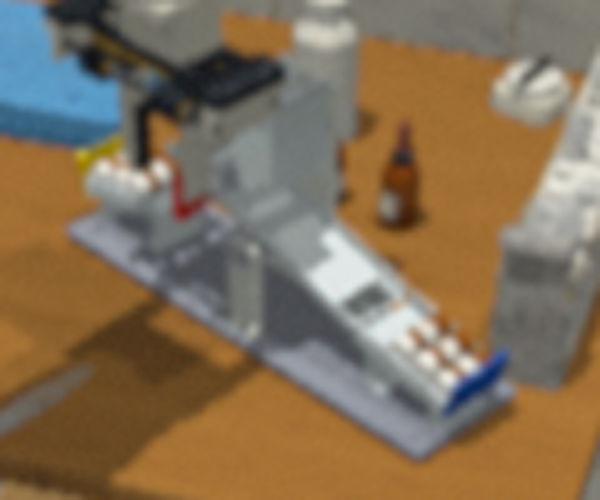

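All three white caps lie in the right lane against the blue stop (crop 425–475, 330–385), and the gate is tipped right. I'll push the tab back.

Emit:
send_rows --travel '[[0, -0.015, 0], [0, -0.015, 0], [0, -0.009, 0], [0, -0.008, 0], [0, -0.008, 0], [0, -0.008, 0], [0, -0.007, 0], [0, -0.006, 0]]' --delta_rot '[[0, 0, 0], [0, 0, 0], [0, 0, 0], [0, 0, 0], [0, 0, 0], [0, 0, 0], [0, 0, 0], [0, 0, 0]]' --grip '[118, 118, 118, 118, 118, 118, 118, 118]'

```text
t: 11.0
eef_pos: [459.0, 320.2, 137.6]
ee_rot: [-0.0, -0.283, 0.959, 0.0]
ft_force: [0.2, 1.8, -1.2]
finger_gap: 49.8
finger_force: 0.7
```

Emit:
send_rows --travel '[[0, -0.001, 0], [0, 0, 0], [0, 0, 0]]' --delta_rot '[[0, 0, 0], [0, 0, 0], [0, 0, 0]]' --grip '[118, 118, 118]'

```text
t: 11.3
eef_pos: [459.5, 319.9, 137.9]
ee_rot: [0.0, -0.283, 0.959, -0.0]
ft_force: [-0.1, -0.1, -0.6]
finger_gap: 50.1
finger_force: 0.0
```

```bash
python3 -c "
from h import *;print(sp())"
```

```text
(11.3, array([-76.5, -30.1, 137.9]), array([-0.1, -0.1, -0.6]), 50.113054297119966, array([ 0.52,  0.07,  1.7 , -0.  ,  1.37, -1.63]))
```

Not against the stop yet, so I'll go on in small steps.

Emit:
send_rows --travel '[[0, -0.001, 0], [0, -0.001, 0], [0, -0.001, 0], [0, 0, 0]]' --delta_rot '[[0, 0, 0], [0, 0, 0], [0, 0, 0], [0, 0, 0]]' --grip '[118, 118, 118, 118]'

```text
t: 11.7
eef_pos: [461.0, 317.5, 137.8]
ee_rot: [0.0, -0.283, 0.959, 0.0]
ft_force: [-1.2, 1.7, 1.2]
finger_gap: 49.9
finger_force: 0.9
```

Emit:
send_rows --travel '[[0, -0.001, 0], [0, -0.001, 0], [0, 0, 0], [0, 0, 0]]' --delta_rot '[[0, 0, 0], [0, 0, 0], [0, 0, 0], [0, 0, 0]]' --grip '[118, 118, 118, 118]'

```text
t: 12.1
eef_pos: [461.2, 317.3, 137.8]
ee_rot: [-0.0, -0.284, 0.959, 0.001]
ft_force: [-5.1, 8.8, 0.9]
finger_gap: 50.0
finger_force: 4.8
```

At the right stop (10 N). I'll centre the fingers again, lift clear and look.

Emit:
send_rows --travel '[[0, 0.01, 0], [0, 0.012, 0], [0, 0, -0.03], [0, 0, -0.04], [0, 0, -0.04], [0, 0, -0.04], [0.03, 0, 0], [0, 0, 0]]' --delta_rot '[[0, 0, 0], [0, 0, 0], [0, 0, 0], [0, 0, 0], [0, 0, 0], [0, 0, 0], [0, 0, 0], [0, 0, 0]]' --grip '[118, 118, 118, 118, 118, 118, 118, 118]'

```text
t: 12.9
eef_pos: [423.8, 317.7, 289.4]
ee_rot: [0.001, -0.283, 0.959, 0.0]
ft_force: [0.2, 0.1, -0.8]
finger_gap: 49.8
finger_force: 0.0
```

Emit:
send_rows --travel '[[0, 0, 0], [0, 0, 0], [0, 0, 0], [0, 0, 0]]' --delta_rot '[[0, 0, 0], [0, 0, 0], [0, 0, 0], [0, 0, 0]]' --grip '[118, 118, 118, 118]'

```text
t: 13.3
eef_pos: [425.1, 317.9, 287.0]
ee_rot: [-0.001, -0.283, 0.959, -0.0]
ft_force: [0.4, -1.0, 0.1]
finger_gap: 49.8
finger_force: 0.0
```

```bash
python3 -c "
from h import *;print(sp())
import cv2
a=cv2.cvtColor(arm.grab_frame('side'),cv2.COLOR_RGB2BGR)[120:220,200:320]
cv2.imwrite('pics/p6.png',cv2.resize(a,None,fx=5,fy=5,interpolation=cv2.INTER_CUBIC))"
```

```text
(13.3, array([-106.4,  -12.9,  287. ]), array([ 0.4, -1. ,  0.1]), 49.76437481191967, array([ 0.55, -0.07,  1.57, -0.  ,  1.64, -1.6 ]))
```

View pics/p6.png

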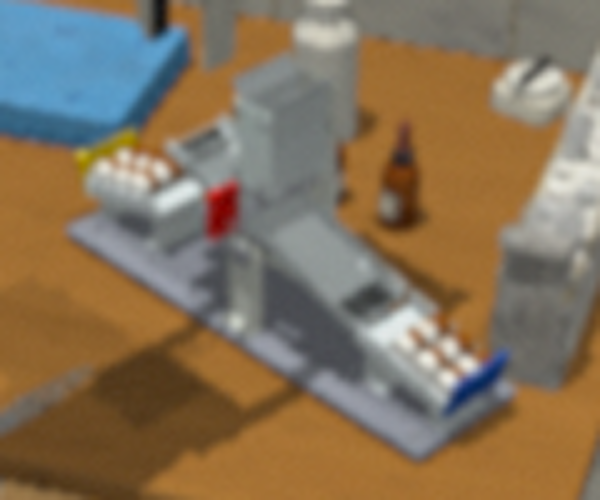

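The tab is back at its shut place (crop 222,210), the gate is tipped right, there are three vials in each lane, and the arm is clear.

```bash
python3 -c "
from station import arm
print(arm.job_done())"
```

```text
the job is handed in; nothing more can be done
None
```

I handed the job in at about 13 s of robot time: the gate rests tipped right, the three vials lie in the right lane, the tab is shut at its right stop, and the arm is clear; no verdict came back.

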